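# Seat a brass bar against the hidden stop of a filing jig

## Robot

A 7-joint arm with a two-finger parallel gripper is mounted at the origin on the work surface. World frame = base frame: x ahead of the robot, y to its left, z up, the work surface at z = 0. Lengths are in m, angles in rad, forces in N, time in s.
With the tool pointing down it reaches from about 0.4 to 0.85 m from the base axis. Payload 10.4 kg.
Tool frame: the origin (TCP) lies midway between the tips of the shut fingers; the grasp point (between the pads) lies 19 mm behind it (r.grasp_offset is the distance from the TCP to the grasp point, in m); x points along the fingers, y is the direction in which the jaws open and shut, and the axes are right-handed (so a half turn about x gives the same grasp; the last joint's range is limited). The gripper opens to 87 mm and grips with 3 to 60 N. Pads are 19 mm wide; open, the fingers measure 117 mm over their backs; the gripper's body (75 mm by 190 mm) begins 51 mm behind the grasp point.
Start: joints at [1.134, 0.332, -0.065, 1.46, 0.022, 1.35, -0.088], TCP at [0.251, -0.572, 0.223] pointing down, gripper open.
Joint ranges: [-2.6, 2.6], [-0.5, 2.12], [-1.47, 1.34], [0.16, 2.42], [-1.27, 4.41], [0.06, 2.06], [-2.6, 2.6]. Speed limits (rad/s): [2.22, 2.22, 2.79, 2.79, 3.14, 3.14, 3.14].

## Interface

Orientations are given as a unit quaternion [x, y, z, w].
In Python, from bench import r, vision, close_job gives the robot as it stands. The module is installed in compiled form; this text tells all that it offers.
- The arm moves only by the shell command python3 -m pendant 'ROWS' [OPENING] [FORCE]. ROWS is text: rows parted by semicolons, each of 6 numbers parted by spaces: the shift along the tool's x, y, z in units of 0.25 m (1.0 is 0.25 m), then the turn, a rotation vector about the tool's x, y, z in units of 1.5 rad (1.0 is 1.5 rad). A call has 1 to 8 rows; each row is the pose to reach, as a shift and turn from the pose commanded when the call began, along the tool's axes at that moment; what a row does not reach only later rows make up. A row lasts 1/10 s, in which the tool goes at most 50 mm and 8.59 degrees, less where a joint would pass 70% of its speed; a pose out of reach is approached as far as the arm can. A call with a number of a shift or a turn outside -1 to 1 is refused whole. A call with a gripper value outside its range is refused whole. OPENING is the gripper command: -1 is shut, 1 is fully open, values between are in proportion, set as the call begins (- or left out, the last holds). The fingers move at their own pace and stop on an object; FORCE is the grip in N (left out, the last holds). Time passes only in rows, so rows that repeat a pose let the fingers close. It gives the time, the measured TCP pose, the force and the opening at its end, in the units of the state.
- r.read_state(): the state, without advancing time (a new reading comes with each control period).
- vision.camera(name): name is "scene" or "side" or "wrist"; returns (picture, depth): 420x560x3 uint8, blue, green, red; 420x560 float32, m along the optical axis (not along the pixel's ray), 0 where there is no reading.
- vision.get_calibration(name): a dict with "camera_matrix" (3x3 intrinsics, pixels), "rvec" (rotation vector, rad) and "tvec" (3), from world to camera coordinates, as OpenCV has them. Camera axes: x right, y down, z forward; pixel columns grow to the right and rows downward; lengths in m; the calibration is good to about 2 mm. A picture is of the moment at which its call begins: read the wrist's pose just before it. get_calibration takes no time and is no camera call; for the wrist camera it gives the pose at the moment of the call.
- close_job(): hands the job in, once; it reports no verdict.
The state is a dict: "time": time; "joint_positions": joint angles; "joint_vel": joint speeds; "joint_torque": joint torques, N m; "ee_pos": TCP position; "eef_rot": TCP orientation; "ft_force": force on the tool from outside, world axes, zero at the start; "torque": the same for the moment, N m; "width": finger opening in m.
Only numpy, scipy, OpenCV 4.12 (cv2) and the standard library are available. Lean on these libraries where they do the work, as an engineer would, in place of code of your own. Each camera call takes 0.05 s, during which the arm holds its last target. There are 200 camera calls.

## Task

Take the brass bar from its wooden rest and slide it lengthwise along the rail into the slot of the steel filing jig until it is fully home against the sprung stop hidden inside, then let go and leave it there. The stop's depth was set by someone else and cannot be seen, so feel for it and press gently: the stop must not be forced. Leave the file, the bowl and the loose casting where they are.

Things in the scene. Friction and masses are not known exactly. Their poses are not given: they have to be found in the camera images.
- bar: plain square-edged brass bar, 170 x 14 x 20 mm (length x width x height), 0.28 to 0.52 kg, both ends alike. Origin: centre of its underside; x along its length, y across the 14 mm width, z up. At the start it lies across the two battens of the rest, underside 30 mm above the table.
- rest: wooden rest fixed to the table: base board 130 x 60 x 6 mm with two cross battens, each 14 mm thick and 60 mm wide, tops 30 mm above the table, centres 50 mm either side of the origin along x (86 mm free between them, where fingers can reach down beside the bar). Origin: centre of the underside; the bar lies nearly along its x.
- jig: steel filing jig fixed to the table. Origin: on the table below the slot's mouth; x points into the slot, z up. Block from x = 0 to 90 mm, 45 mm wide, 77 mm high, holding a level blind slot 17 mm wide, floor 40 mm and roof 63 mm above the table. Base plate 70 mm wide, 8 mm high, under block and rail.
- slot_mouth (a point): centre of the slot's floor at its mouth, 40 mm above the table; axes as the jig's (x into the slot). The mouth is flared at the sides and top; the flares stick out 9 mm towards -x.
- rail_end (a point): outer end of the support rail, at its top, 120 mm before the mouth; axes as the jig's. The rail is 10 mm wide, narrower than the bar, so fingers pass down either side of it; its top, 40 mm above the table, is flush with the slot's floor. Rest the bar on it and slide.
- shoe (a point): spring shoe under the slot's roof with a sloping lead-in, 0 to 22 mm inside the mouth (this point: its middle, 60 mm above the table). It presses the bar onto the slot's floor: a steady drag of about 7 to 15 N against sliding from 15 mm depth on. The drag alone is not the stop; it keeps the bar in place when let go.
- stop_housing: dark housing with brass knob on the jig's back, 90 mm behind the mouth; carries the stop pad hidden in the slot, but does not tell its setting. Bar meets the pad 17 to 49 mm inside the mouth (varies); it gives 5 mm against a spring (2 N rising to 5 N, which keeps pressing), then is solid: home. Over 20 N on the stop, besides the drag, spoils it.
- file: flat file with wooden handle, 265 mm long, lying on the table; bystander. Origin on its underside near the handle's end of the blade, x towards the tip.
- bowl: open aluminium bowl, 110 mm across, 50 mm high; bystander. Origin: centre of its underside.
- casting: small brass casting, flat disc with a stem and crosspiece, 97 mm long, 8 mm thick; bystander. Origin: under the disc's centre.
There are look-alikes about, which are no part of the job. What is shaped like the bar but red or turquoise is not meant.

How it is judged:
By the outcome, as a careful person would: the job done as asked, in the order asked, and still so for the second after the job is handed in, with the robot touching nothing.
It also fails if it takes over 58 s, if anything falls off the work surface, if the arm or the gripper's body presses on something with over 40 N, if the wrist force passes 120 N, or if a joint passes its speed limit or range.

## Working session

There is one attempt and no reset: what is moved stays moved. The work goes in short steps, Python scripts to look and compute and a shell command to move; the robot and the scene stay as the last step left them, time stands still between calls to the robot, and variables do not carry over. Pictures are saved under pics/ and viewed, about 8 in all and at most 12, crops included, and the job is handed in when it is done.

```bash
mkdir -p pics
cat > h.py <<'E'
import numpy as np, cv2
from bench import r, vision
from scipy.spatial.transform import Rotation as R
def cal(n):
    c=vision.get_calibration(n); return np.array(c["camera_matrix"],float),R.from_rotvec(np.ravel(c["rvec"])).as_matrix(),np.ravel(c["tvec"])
def plane(n,uv,z,c=None):
    K,Rm,t=c or cal(n); o=-Rm.T@t
    uv=np.atleast_2d(uv).astype(float)
    d=(Rm.T@np.linalg.inv(K)@np.c_[uv,np.ones(len(uv))].T).T
    return o+d*((z-o[2])/d[:,2])[:,None]
def cloud(n,dep,c=None):
    K,Rm,t=c or cal(n); v,u=np.indices(dep.shape)
    p=np.stack([(u-K[0,2])/K[0,0]*dep,(v-K[1,2])/K[1,1]*dep,dep],-1)
    return (p-t)@Rm
def proj(n,P,c=None):
    K,Rm,t=c or cal(n); q=(Rm@np.atleast_2d(P).T).T+t; q=q@K.T; return q[:,:2]/q[:,2:]
def rel(pos,rot,s=None):
    "rows units from current pose to target TCP pos, rotation matrix"
    s=s or r.read_state(); R0=R.from_quat(s["eef_rot"])
    return np.r_[R0.inv().apply(np.array(pos)-s["ee_pos"])/.25,(R0.inv()*R.from_matrix(rot)).as_rotvec()/1.5]
E
python3 - <<'E'
from h import *
np.set_printoptions(precision=4,suppress=True)
s=r.read_state(); print(s, r.grasp_offset)
for n in("scene","side"):
    c=cal(n); p,d=vision.camera(n); cv2.imwrite(f"pics/{n}0.png",p); np.savez(f"{n}0.npz",p=p,d=d,K=c[0],R=c[1],t=c[2]); print(n,c[0],-c[1].T@c[2])
E
```

```text
{'time': 0.0, 'joint_positions': array([ 1.1344,  0.3329, -0.0647,  1.4609,  0.0216,  1.3499, -0.0885]), 'joint_vel': array([ 0.0011,  0.001 ,  0.0003,  0.0007,  0.    , -0.0015,  0.001 ]), 'joint_torque': array([  0.0003, -62.3238,   0.0252, -38.9901,  -0.0611,   0.0397,
         0.0002]), 'ee_pos': array([ 0.2512, -0.5719,  0.2218]), 'eef_rot': array([-0.6919, -0.1458,  0.6921, -0.1448]), 'ft_force': array([-0.6377,  0.9396,  0.1372]), 'torque': array([ 0.0105, -0.014 ,  0.0515]), 'width': 0.08696718781325787} 0.0187
scene [[543.7796   0.     279.5958]
 [  0.     543.7796 203.2697]
 [  0.       0.       1.    ]] [1.0061 0.7857 1.1319]
side [[464.4645   0.     272.6553]
 [  0.     464.4645 211.4769]
 [  0.       0.       1.    ]] [ 0.4226 -0.7773  0.7818]
```

View pics/scene0.png

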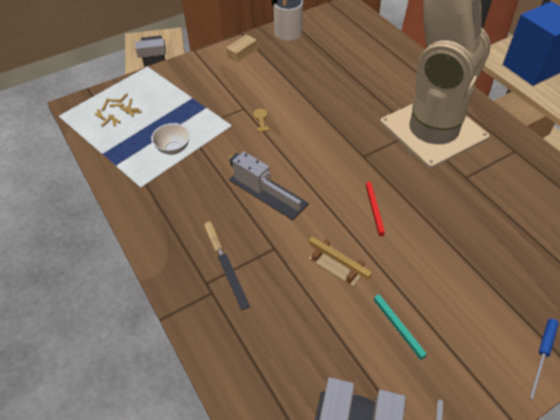

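View pics/side0.png

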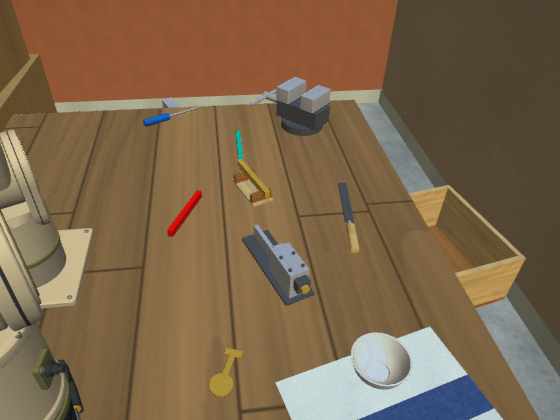

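Scene view: brass bar on its rest at (340,257). The look-alikes are red at (375,208) and turquoise at (400,325), and both lie flat on the table. The jig block is at (250,170), with its rail running to (300,203). Only the brass-coloured bar on the battens fits; I'll enlarge to confirm.

Run:
```python
from h import *
np.set_printoptions(precision=4,suppress=True)
a=cv2.imread("pics/scene0.png")[145:290,220:390]; b=cv2.imread("pics/side0.png")[145:310,220:325]
A=cv2.resize(a,None,fx=3,fy=3,interpolation=cv2.INTER_CUBIC); B=cv2.resize(b,None,fx=2.7,fy=2.7,interpolation=cv2.INTER_CUBIC)
o=np.zeros((max(A.shape[0],B.shape[0]),A.shape[1]+B.shape[1],3),np.uint8); o[:A.shape[0],:A.shape[1]]=A; o[:B.shape[0],A.shape[1]:]=B
cv2.imwrite("pics/crop1.png",o); print(o.shape)
for n,x0,y0,x1,y1 in(("scene",300,225,380,290),("side",225,150,280,210)):
    f=np.load(n+"0.npz"); c=(f['K'],f['R'],f['t']); P=cloud(n,f['d'],c)
    hsv=cv2.cvtColor(f['p'],cv2.COLOR_BGR2HSV); roi=np.zeros(hsv.shape[:2],bool); roi[y0:y1,x0:x1]=1
    top=roi&(abs(P[...,2]-.05)<.006)&(f['d']>0)&(hsv[...,1]>120)
    q=P[top]; print(n,len(q),np.median(hsv[top],0))
    (cx,cy),wh,an=cv2.minAreaRect(q[:,:2].astype(np.float32)); print("bar",cx,cy,wh,an,"zmed",np.median(q[:,2]))
for n,x0,y0,x1,y1 in(("scene",225,145,310,220),("side",240,220,320,305)):
    f=np.load(n+"0.npz"); c=(f['K'],f['R'],f['t']); P=cloud(n,f['d'],c)
    roi=np.zeros(f['d'].shape,bool); roi[y0:y1,x0:x1]=1
    for nm,z,tol in(("block",.077,.005),("rail",.04,.004),("base",.008,.003)):
        q=P[roi&(abs(P[...,2]-z)<tol)]; print(n,nm,len(q),cv2.minAreaRect(q[:,:2].astype(np.float32)),q[:,:2].mean(0))
```

```text
(446, 794, 3)
scene 430 [ 19. 135. 167.]
bar 0.5229195952415466 0.24397075176239014 (0.018794633448123932, 0.16936145722866058) 20.830150604248047 zmed 0.04991652950822403
side 251 [ 23. 170. 170.]
bar 0.5185232162475586 0.24413233995437622 (0.016741497442126274, 0.1764603555202484) 21.571144104003906 zmed 0.05069455486758483
scene block 466 ((0.563778817653656, -0.10114835202693939), (0.050199732184410095, 0.10338344424962997), 20.06557846069336) [ 0.5658 -0.1015]
scene rail 236 ((0.5516133308410645, -0.05608101189136505), (0.03814687579870224, 0.22849740087985992), 27.07588005065918) [ 0.5452 -0.0302]
scene base 765 ((0.5272260904312134, -0.0874515026807785), (0.2731173038482666, 0.23725007474422455), 58.31229019165039) [ 0.5424 -0.0293]
side block 741 ((0.5610485076904297, -0.10179761797189713), (0.04668340086936951, 0.09910999238491058), 19.59404754638672) [ 0.5616 -0.1074]
side rail 202 ((0.5356996059417725, -0.05964414030313492), (0.024261441081762314, 0.2328290343284607), 15.708160400390625) [ 0.5302 -0.0368]
side base 885 ((0.550876796245575, -0.030182838439941406), (0.27303779125213623, 0.1740148961544037), 85.63894653320312) [ 0.5279 -0.0526]
```

View pics/crop1.png

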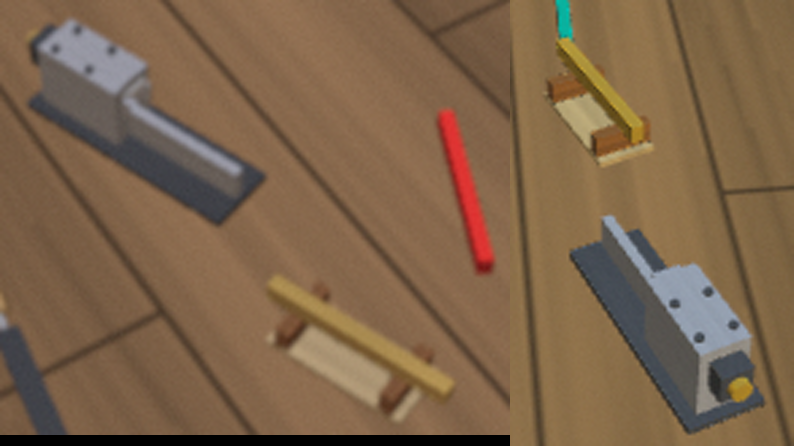

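The crop confirms it: the brass-yellow bar lies across two battens, next to the pale jig with its block, rail and brass knob. Next I'll go over the jig for a close wrist look, then to the bar.

```bash
cat >> h.py <<'E'
def toolrot(ang,sgn=1):
    "tool down, jaws across the direction ang(rad)"
    y=sgn*np.array([-np.sin(ang),np.cos(ang),0]); x=np.array([0,0,-1.]); return np.c_[x,y,np.cross(x,y)]
E
python3 - <<'E'
from h import *
np.set_printoptions(precision=3,suppress=True)
s=r.read_state(); print(R.from_quat(s["eef_rot"]).as_matrix())
c=cal("wrist"); print("cam pos",-c[1].T@c[2],"fwd",c[1][2],c[0][0,0])
R0=R.from_quat(s["eef_rot"]).as_matrix(); print("cam in tool",R0.T@(-c[1].T@c[2]-s["ee_pos"]))
for sg in(1,-1): print(rel([.53,.08,.30],toolrot(np.radians(-70),sg)))
E
```

```text
[[-0.001  0.402 -0.916]
 [ 0.001 -0.916 -0.402]
 [-1.    -0.001  0.   ]]
cam pos [ 0.318 -0.543  0.384] fwd [-0.244 -0.105 -0.964] 296.76939888080005
cam in tool [-0.162 -0.    -0.073]
[-0.31  -1.94  -2.07  -1.004 -0.001  0.001]
[-0.31  -1.94  -2.07   1.09   0.001  0.001]
```

```bash
python3 -m pendant '0 -0.82 -0.98 -0.5 0 0;0 -0.82 -0.98 -0.5 0 0;0 -0.82 -0.98 -0.5 0 0;0 -0.82 -0.98 -0.5 0 0;0 -0.82 -0.98 -0.5 0 0;0 -0.82 -0.98 -0.5 0 0;0 -0.82 -0.98 -0.5 0 0;0 -0.82 -0.98 -0.5 0 0' 1
python3 -c "
from h import *
print(rel([.535,0,.2],toolrot(np.radians(-70),1)).round(3))"
```

```text
time: 0.9
ee_pos: [0.3948, -0.2828, 0.2226]
eef_rot: [0.59, 0.39, -0.59, 0.39]
ft_force: [0.4, -0.7, 0.8]
width: 0.0873
[ 0.091  0.074 -1.261 -0.5   -0.    -0.   ]
```

```bash
python3 -m pendant '0.09 0.07 -1 -0.5 0 0;0.09 0.07 -1 -0.5 0 0;0.09 0.07 -1 -0.5 0 0;0.09 0.07 -1 -0.5 0 0;0.09 0.07 -1 -0.5 0 0;0.09 0.07 -1 -0.5 0 0;0.09 0.07 -1 -0.5 0 0'
python3 - <<'E'
from h import *
np.set_printoptions(precision=4,suppress=True)
n="wrist"; c=cal(n); p,d=vision.camera(n); cv2.imwrite("pics/w1.png",p); np.savez("w1.npz",p=p,d=d,K=c[0],R=c[1],t=c[2]); s=r.read_state(); print(s["ee_pos"],s["joint_positions"])
P=cloud(n,d,c)
for nm,z,tol in(("block",.077,.004),("rail",.04,.003)):
    m=(abs(P[...,2]-z)<tol)&(d>0)&(abs(P[...,0]-.55)<.1)&(abs(P[...,1]+.05)<.13); q=P[m]; v,u=np.nonzero(m)
    if len(q): print(nm,len(q),u.min(),u.max(),v.min(),v.max(),cv2.minAreaRect(q[:,:2].astype(np.float32)))
print(proj(n,[[.522,.244,.05],[.55,-.06,.04],[.51,.05,.04]],c))
E
```

```text
time: 1.6
ee_pos: [0.5083, -0.0634, 0.1995]
eef_rot: [0.407, 0.578, -0.407, 0.578]
ft_force: [-0.4, -0.7, -0.7]
width: 0.087
[ 0.508  -0.0648  0.1996] [ 0.612   0.1475 -0.6215  1.7595  0.0902  1.264   0.3093]
block 2296 296 341 202 290 ((0.5628320574760437, -0.10172872245311737), (0.045006368309259415, 0.09813360869884491), 19.70117950439453)
rail 1123 295 335 88 240 ((0.5376830697059631, -0.028334401547908783), (0.044332925230264664, 0.16514410078525543), 18.411760330200195)
[[ 422.2838 -145.769 ]
 [ 317.3016  198.9842]
 [ 320.2944   87.3128]]
```

View pics/w1.png

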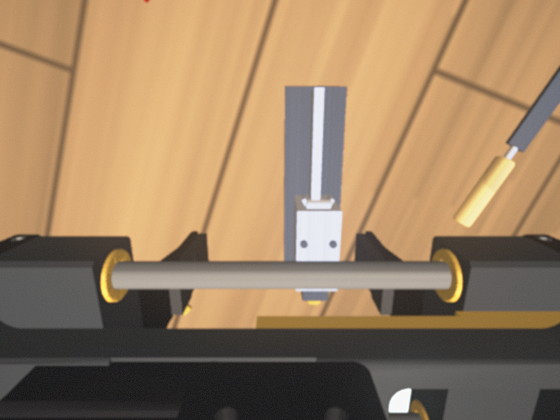

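The wrist view shows the rail from its end at (319,88) to the flared mouth at about (318,200), and the block top over (296–341, 205–290). I'll fit the rail line from this.

Run:
```python
from h import *
np.set_printoptions(precision=4,suppress=True)
f=np.load("w1.npz"); c=(f['K'],f['R'],f['t']); p=f['p']; hsv=cv2.cvtColor(p,cv2.COLOR_BGR2HSV)
m=(hsv[...,2]>165)&(hsv[...,1]<50)
uv=[];ws=[]
for v in range(84,196):
    u=np.nonzero(m[v,300:336])[0]
    if len(u)>5: uv.append([300+u.mean(),v]); ws.append(len(u))
uv=np.array(uv); print(uv[0],uv[-1],np.median(ws))
Q=plane("wrist",uv[3:-8],.04,c)[:,:2]
vx,vy,x0,y0=cv2.fitLine(Q.astype(np.float32),cv2.DIST_HUBER,0,.001,.001).ravel()
if vy>0: vx,vy=-vx,-vy
print("dir",np.degrees(np.arctan2(vy,vx)),"line pt",x0,y0,"rail end",plane("wrist",uv[0],.04,c)[0])
u=np.array([vx,vy]); n=np.array([-vy,vx]); 
# block top edges
B=m&(np.indices(m.shape)[0]>212)&(np.indices(m.shape)[0]<260); vs,us=np.nonzero(B[:,285:355]); us+=285
L=[];Rr=[]
for v in range(214,234):
    a=us[vs==v]
    if len(a)>20: L.append([a.min()-.5,v]);Rr.append([a.max()+.5,v])
for nm,e in(("L",L),("R",Rr)):
    q=plane("wrist",e,.077,c)[:,:2]; print(nm,((q-[x0,y0])@n).mean())
bl=(np.array([.5628,-.1017])-[x0,y0])
print("block centre lateral/along",bl@n,bl@u,"end along",(plane("wrist",uv[0],.04,c)[0][:2]-[x0,y0])@u)
for v in (195,198,200,202,204,206,208,210): print(v,p[v,318])
```

```text
[318.5  86. ] [315.5 195. ] 11.0
dir -70.49623 line pt 0.52720654 -0.0022522009 rail end [0.5078 0.0505 0.04  ]
L -0.023619808788087105
R 0.022909665969532263
block centre lateral/along 0.0003485710923054273 0.10562498774988958 end along -0.056241698394703284
195 [243 236 233]
198 [243 235 232]
200 [214 213 217]
202 [210 209 216]
204 [241 234 231]
206 [243 235 233]
208 [225 216 215]
210 [171 167 174]
```

```bash
python3 -c "
from h import *
print(rel([.537,.195,.17],toolrot(np.radians(-69.5),1)).round(3))"
```

```text
[ 0.118  0.457 -0.941 -0.011 -0.     0.001]
```

```bash
python3 -m pendant '0.12 0.46 -0.94 -0.01 0 0;0.12 0.46 -0.94 -0.01 0 0;0.12 0.46 -0.94 -0.01 0 0;0.12 0.46 -0.94 -0.01 0 0;0.12 0.46 -0.94 -0.01 0 0;0.12 0.46 -0.94 -0.01 0 0;0.12 0.46 -0.94 -0.01 0 0;0.12 0.46 -0.94 -0.01 0 0'
python3 - <<'E'
from h import *
np.set_printoptions(precision=4,suppress=True)
n="wrist"; c=cal(n); p,d=vision.camera(n); cv2.imwrite("pics/w2.png",p); np.savez("w2.npz",p=p,d=d,K=c[0],R=c[1],t=c[2]); s=r.read_state(); print(s["ee_pos"],s["joint_positions"])
P=cloud(n,d,c); hsv=cv2.cvtColor(p,cv2.COLOR_BGR2HSV)
m=(abs(P[...,2]-.05)<.003)&(d>0)&(np.hypot(P[...,0]-.521,P[...,1]-.244)<.11); q=P[m]; v,u=np.nonzero(m)
print(len(q),u.min(),u.max(),v.min(),v.max(),cv2.minAreaRect(q[:,:2].astype(np.float32)),np.median(hsv[m],0),q[:,2].mean())
mid=[[u[v==k].mean(),k] for k in np.unique(v)]
Q=plane(n,mid,.05,c)[:,:2]; vx,vy,x0,y0=cv2.fitLine(Q.astype(np.float32),cv2.DIST_HUBER,0,.001,.001).ravel()
print("line",x0,y0,np.degrees(np.arctan2(vy,vx)),"ends",Q[0],Q[-1],(Q[0]+Q[-1])/2)
E
```

```text
time: 2.45
ee_pos: [0.5382, 0.1938, 0.1698]
eef_rot: [0.403, 0.58, -0.404, 0.581]
ft_force: [0.9, -1.5, -0.5]
width: 0.0873
[0.5383 0.1935 0.1699] [ 0.2031  0.3459 -0.7627  1.6427  0.2506  1.2542 -0.2549]
2746 274 290 44 229 ((0.5211164951324463, 0.2434464991092682), (0.014000947587192059, 0.1694285124540329), 20.962610244750977) [ 25. 140. 243.] 0.0499028952572117
line 0.52025735 0.24560542 -69.03633 ends [0.4944 0.3233] [0.5511 0.1645] [0.5228 0.2439]
```

View pics/w2.png

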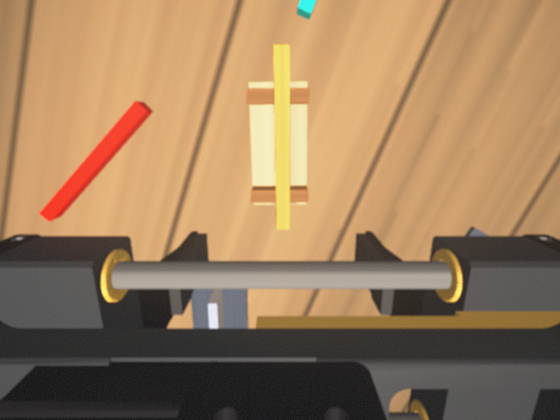

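The bar runs from (282,44) to (282,229), cleanly seated across both battens. Its fit gives centre (.521,.243) and angle −69.0°. I'll grasp 12 mm behind its centre.

```bash
python3 -c "
from h import *
print(rel([.5168,.2546,.09],toolrot(np.radians(-69.04),1)).round(4), rel([.5168,.2546,.022],toolrot(np.radians(-69.04),1)).round(4))"
```

```text
[ 3.194e-01  4.000e-03 -2.596e-01 -7.900e-03  1.000e-03  3.000e-04] [ 5.914e-01  4.100e-03 -2.600e-01 -7.900e-03  1.000e-03  3.000e-04]
```

```bash
python3 -m pendant '0.1 0.004 -0.18 -0.008 0.001 0;0.25 0.004 -0.26 -0.008 0.001 0;0.32 0.004 -0.26 -0.008 0.001 0;0.45 0.004 -0.26 -0.008 0.001 0;0.55 0.004 -0.26 -0.008 0.001 0;0.591 0.004 -0.26 -0.008 0.001 0;0.591 0.004 -0.26 -0.008 0.001 0;0.591 0.004 -0.26 -0.008 0.001 0'
python3 -m pendant '0 0 0 0 0 0;0 0 0 0 0 0;0 0 0 0 0 0;0 0 0 0 0 0;0 0 0 0 0 0;0 0 0 0 0 0;0 0 0 0 0 0;0 0 0 0 0 0' -1 40
```

```text
time: 3.3
ee_pos: [0.5167, 0.2573, 0.0235]
eef_rot: [0.401, 0.583, -0.399, 0.583]
ft_force: [0.2, -0.2, -0.2]
width: 0.0868
time: 4.1
ee_pos: [0.5157, 0.2578, 0.0222]
eef_rot: [0.4, 0.584, -0.399, 0.583]
ft_force: [0.5, -0.7, -0.4]
width: 0.031
```

```bash
python3 -m pendant '0 0 0 0 0 0;0 0 0 0 0 0;0 0 0 0 0 0;0 0 0 0 0 0;0 0 0 0 0 0;0 0 0 0 0 0'
python3 -m pendant '-0.04 0 0 0 0 0;-0.1 0 0 0 0 0;-0.2 0 0 0 0 0;-0.3 0 0 0 0 0;-0.3 0 0 0 0 0;-0.3 0 0 0 0 0'
```

```text
time: 4.7
ee_pos: [0.5156, 0.2578, 0.0223]
eef_rot: [0.4, 0.584, -0.399, 0.583]
ft_force: [-0.4, -0.9, 0.6]
width: 0.0131
time: 5.3
ee_pos: [0.516, 0.2577, 0.0978]
eef_rot: [0.4, 0.583, -0.399, 0.583]
ft_force: [-0.0, 0.1, -3.6]
width: 0.0134
```

Gripped (width 13.4 mm, 3.6 N of weight). I'll check the bar's pose in the hand.

```bash
cat > bar.py <<'E'
from h import *
np.set_printoptions(precision=4,suppress=True)
def look(tag,zt,tol=.012):
    s=r.read_state(); n="wrist"; c=cal(n); p,d=vision.camera(n); cv2.imwrite(f"pics/{tag}.png",p)
    P=cloud(n,d,c); hsv=cv2.cvtColor(p,cv2.COLOR_BGR2HSV)
    R0=R.from_quat(s["eef_rot"]); T=R0.inv().apply((P-s["ee_pos"]).reshape(-1,3)).reshape(P.shape)
    m=(abs(P[...,2]-zt)<tol)&(d>0)&(abs(T[...,1])<.02)&(abs(T[...,2])<.14)&(hsv[...,0]>18)&(hsv[...,0]<34)&(hsv[...,1]>90)
    _,lab,st,_=cv2.connectedComponentsWithStats(m.astype(np.uint8)); m=lab==1+np.argmax(st[1:,4])
    q=T[m]; v,u=np.nonzero(m); print("px",u.min(),u.max(),v.min(),v.max(),len(q))
    A=np.polyfit(q[:,2],q[:,0],1); print("top height(tool x) slope deg",np.degrees(np.arctan(A[0])),"at 0:",A[1])
    mid=np.array([q[v==k][:,1:].mean(0) for k in np.unique(v)]); B=np.polyfit(mid[:,1],mid[:,0],1)
    print("lateral slope deg",np.degrees(np.arctan(B[0])),"lat at TCP",B[1],"rear end toolz",q[:,2].min(),"front seen",q[:,2].max()); print(s["ee_pos"],R0.as_matrix()[:,1],R0.as_matrix()[:,0],s["ft_force"])
E
python3 -c "
from bar import *
look('w3',.126)"
```

```text
px 266 297 129 261 3949
top height(tool x) slope deg 0.04364118287782997 at 0: -0.02747244187898439
lateral slope deg -0.228600478072844 lat at TCP 0.00021324922363527874 rear end toolz -0.06932256473151123 front seen -0.004993640718581308
[0.516  0.2577 0.0978] [0.9324 0.3616 0.0013] [ 0.0008  0.0014 -1.    ] [-0.0125  0.0948 -3.6346]
```

```bash
python3 -c "
from h import *
print(rel([.5068,.0552,.075],toolrot(np.radians(-70.22),1)).round(4))"
```

```text
[ 8.690e-02 -3.245e-01  7.413e-01  1.640e-02 -7.000e-04  3.000e-04]
```

```bash
python3 -m pendant '0 -0.07 0.15 0.016 0 0;0 -0.14 0.31 0.016 0 0;0 -0.21 0.47 0.016 0 0;0.04 -0.28 0.63 0.016 0 0;0.087 -0.324 0.72 0.016 0 0;0.087 -0.324 0.741 0.016 0 0;0.087 -0.324 0.741 0.016 0 0;0.087 -0.324 0.741 0.016 0 0'
python3 - <<'E'
from bar import *
look('w4',.1025)
print(rel([.5068,.0552,.036],toolrot(np.radians(-70.22),1)).round(4))
E
```

```text
time: 6.15
ee_pos: [0.5071, 0.0572, 0.0752]
eef_rot: [0.407, 0.58, -0.406, 0.578]
ft_force: [-0.4, 0.5, -2.7]
width: 0.0136
px 266 297 129 261 3951
top height(tool x) slope deg 0.16621673777383153 at 0: -0.027457951283338222
lateral slope deg -0.17103323359443784 lat at TCP 0.00025728023821025824 rear end toolz -0.06937697858853337 front seen -0.005123604619002342
[0.5071 0.0572 0.0752] [0.9403 0.3405 0.0001] [-0.0008  0.0023 -1.    ] [-0.3883  0.531  -2.738 ]
[ 0.1573 -0.0045  0.0083  0.0019 -0.0015 -0.0002]
```

View pics/w4.png

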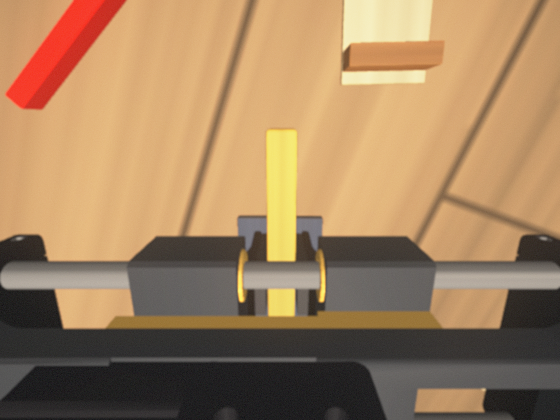

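The bar is level over the base plate (plate at columns 238–322, bar centred at 281), so it is in line. Next I'll lower it onto the rail.

```bash
python3 -m pendant '0.06 -0.004 0.008 0.002 -0.0015 0;0.12 -0.004 0.008 0.002 -0.0015 0;0.157 -0.004 0.008 0.002 -0.0015 0;0.157 -0.004 0.008 0.002 -0.0015 0;0.157 -0.004 0.008 0.002 -0.0015 0;0.157 -0.004 0.008 0.002 -0.0015 0'
python3 -m pendant '0.006 0 0 0 0 0;0.006 0 0 0 0 0;0.01 0 0 0 0 0;0.01 0 0 0 0 0'
python3 -m pendant '0.004 0 0 0 0 0;0.004 0 0 0 0 0'
```

```text
time: 6.8
ee_pos: [0.5072, 0.0537, 0.0364]
eef_rot: [0.407, 0.578, -0.407, 0.578]
ft_force: [0.4, 1.1, -2.6]
width: 0.0133
time: 7.2
ee_pos: [0.5069, 0.0535, 0.0335]
eef_rot: [0.407, 0.578, -0.408, 0.578]
ft_force: [-0.3, -0.4, -2.9]
width: 0.0136
time: 7.4
ee_pos: [0.5068, 0.0535, 0.0324]
eef_rot: [0.407, 0.578, -0.408, 0.578]
ft_force: [0.0, 0.1, -3.2]
width: 0.0135
```

```bash
python3 -m pendant '0.003 0 0 0 0 0;0.003 0 0 0 0 0'
python3 -m pendant '0.003 0 0 0 0 0;0.003 0 0 0 0 0'
```

```text
time: 7.6
ee_pos: [0.5069, 0.0536, 0.0321]
eef_rot: [0.407, 0.578, -0.408, 0.578]
ft_force: [-2.8, -0.0, 3.7]
width: 0.0138
time: 7.8
ee_pos: [0.507, 0.0536, 0.032]
eef_rot: [0.407, 0.578, -0.408, 0.578]
ft_force: [-7.1, -0.3, 13.5]
width: 0.0135
```

```bash
python3 -m pendant '-0.004 0 0 0 0 0;-0.004 0 0 0 0 0'
python3 -m pendant '0 0 0.03 0 0 0;0 0 0.03 0 0 0;0 0 0.03 0 0 0'
python3 -m pendant '0 0 0.02 0 0 0;0 0 0.04 0 0 0;0 0 0.04 0 0 0;0 0 0.04 0 0 0'
python3 -c "
from h import *
s=r.read_state();u=np.array([.334,-.9426]);d=s['ee_pos'][:2]-[.5486,-.0626];print('front depth',d@u+.1007,'lat',d@[.9426,.334])"
```

```text
time: 8.0
ee_pos: [0.5071, 0.0536, 0.0322]
eef_rot: [0.407, 0.578, -0.407, 0.578]
ft_force: [-2.1, -0.1, 1.8]
width: 0.0137
time: 8.3
ee_pos: [0.5102, 0.0457, 0.0322]
eef_rot: [0.408, 0.577, -0.408, 0.578]
ft_force: [1.5, -1.0, 0.6]
width: 0.0139
time: 8.7
ee_pos: [0.5132, 0.0366, 0.0322]
eef_rot: [0.407, 0.577, -0.408, 0.578]
ft_force: [1.5, 0.4, 3.1]
width: 0.0137
front depth -0.004619996641851393 lat -0.00022902363200137717
```

```bash
python3 -m pendant '0 0 0.02 0 0 0;0 0 0.02 0 0 0;0 0 0.02 0 0 0'
python3 -m pendant '0 0 0.016 0 0 0;0 0 0.016 0 0 0;0 0 0.016 0 0 0'
python3 -m pendant '0 0 0.012 0 0 0;0 0 0.012 0 0 0;0 0 0.012 0 0 0'
python3 -c "
from h import *
s=r.read_state();u=np.array([.334,-.9426]);d=s['ee_pos'][:2]-[.5486,-.0626];print('front depth',d@u+.1007,'lat',d@[.9426,.334])"
```

```text
time: 9.0
ee_pos: [0.5147, 0.0323, 0.0322]
eef_rot: [0.407, 0.578, -0.407, 0.578]
ft_force: [-0.4, 1.7, 5.2]
width: 0.014
time: 9.3
ee_pos: [0.5159, 0.0288, 0.0322]
eef_rot: [0.407, 0.578, -0.407, 0.578]
ft_force: [-1.3, 3.2, 5.7]
width: 0.0137
time: 9.6
ee_pos: [0.5169, 0.0263, 0.0322]
eef_rot: [0.407, 0.578, -0.407, 0.578]
ft_force: [-0.6, 3.4, 6.1]
width: 0.0135
front depth 0.006358138869464486 lat -0.0001903027441677712
```

```bash
cat > d.py <<'E'
from h import *
s=r.read_state();u=np.array([.334,-.9426]);d=s['ee_pos'][:2]-[.5486,-.0626];f=s['ft_force'];print('depth %.4f lat %.4f axial resist %.1f'%(d@u+.1007,d@[.9426,.334],-f[:2]@u))
E
for i in 1; do :; done
python3 -m pendant '0 0 0.008 0 0 0;0 0 0.008 0 0 0;0 0 0.008 0 0 0'; python3 d.py
python3 -m pendant '0 0 0.008 0 0 0;0 0 0.008 0 0 0;0 0 0.008 0 0 0'; python3 d.py
python3 -m pendant '0 0 0.008 0 0 0;0 0 0.008 0 0 0;0 0 0.008 0 0 0'; python3 d.py
python3 -m pendant '0 0 0.008 0 0 0;0 0 0.008 0 0 0;0 0 0.008 0 0 0'; python3 d.py
```

```text
time: 9.9
ee_pos: [0.5175, 0.0246, 0.0322]
eef_rot: [0.407, 0.578, -0.407, 0.578]
ft_force: [-1.2, 3.9, 6.0]
width: 0.0137
depth 0.0081 lat -0.0002 axial resist 4.1
time: 10.2
ee_pos: [0.5178, 0.0237, 0.0322]
eef_rot: [0.407, 0.579, -0.407, 0.578]
ft_force: [-3.0, 6.8, 6.5]
width: 0.0137
depth 0.0091 lat -0.0002 axial resist 7.4
time: 10.5
ee_pos: [0.518, 0.0233, 0.0322]
eef_rot: [0.407, 0.579, -0.406, 0.578]
ft_force: [-5.7, 13.1, 8.2]
width: 0.0137
depth 0.0095 lat -0.0002 axial resist 14.2
time: 10.8
ee_pos: [0.5184, 0.0226, 0.0322]
eef_rot: [0.407, 0.58, -0.406, 0.578]
ft_force: [-7.5, 15.9, 9.3]
width: 0.0135
depth 0.0102 lat -0.0000 axial resist 17.5
```

```bash
python3 -m pendant '0 0 0.004 0 0 0;0 0 0.004 0 0 0;0 0 0.004 0 0 0'; python3 d.py
python3 -m pendant '0 0 0.004 0 0 0;0 0 0.004 0 0 0;0 0 0.004 0 0 0'; python3 d.py
```

```text
time: 11.1
ee_pos: [0.5185, 0.0223, 0.0322]
eef_rot: [0.407, 0.58, -0.405, 0.577]
ft_force: [-9.2, 16.9, 10.4]
width: 0.0136
depth 0.0107 lat 0.0000 axial resist 19.0
time: 11.4
ee_pos: [0.5189, 0.0214, 0.0322]
eef_rot: [0.407, 0.58, -0.405, 0.577]
ft_force: [-7.4, 18.5, 9.2]
width: 0.0137
depth 0.0116 lat 0.0001 axial resist 19.9
```

```bash
python3 -c "
from bar import *
look('w5',.06)"
python3 -m pendant '0 0 0.004 0 0 0;0 0 0.004 0 0 0;0 0 0.004 0 0 0'; python3 d.py
python3 -m pendant '0 0 0.004 0 0 0;0 0 0.004 0 0 0;0 0 0.004 0 0 0'; python3 d.py
```

```text
px 266 297 129 261 3931
top height(tool x) slope deg -0.13839104901121085 at 0: -0.02752084214359509
lateral slope deg -0.35876066807757234 lat at TCP 0.00019981389269273022 rear end toolz -0.06934986540499546 front seen -0.005220519990003928
[0.5189 0.0214 0.0322] [ 0.9404  0.3402 -0.0001] [-0.0017  0.0042 -1.    ] [-7.3728 18.5332  9.2011]
time: 11.75
ee_pos: [0.5193, 0.0206, 0.0322]
eef_rot: [0.407, 0.58, -0.405, 0.577]
ft_force: [-7.0, 19.6, 9.9]
width: 0.0138
depth 0.0125 lat 0.0001 axial resist 20.8
time: 12.05
ee_pos: [0.52, 0.0186, 0.0322]
eef_rot: [0.407, 0.58, -0.406, 0.578]
ft_force: [-5.9, 15.6, 8.8]
width: 0.0136
depth 0.0146 lat 0.0001 axial resist 16.7
```

View pics/w5.png

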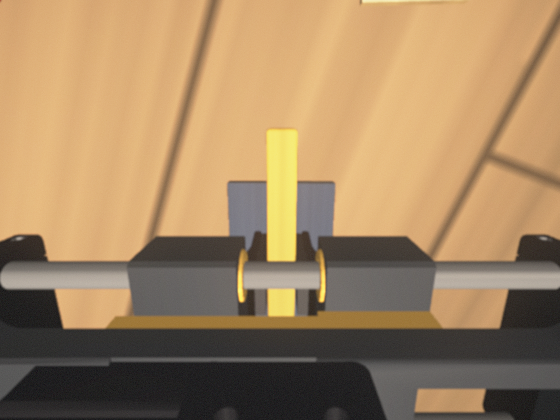

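The bar is still firmly held: its rear end is at (282,129), unchanged, so no slip. The resistance peaked at the shoe's lead-in and then fell. I'll continue in small steps.

```bash
python3 -m pendant '0 0 0.003 0 0 0;0 0 0.003 0 0 0'|grep ft; python3 d.py
python3 -m pendant '0 0 0.004 0 0 0;0 0 0.004 0 0 0'|grep ft; python3 d.py
python3 -m pendant '0 0 0.004 0 0 0;0 0 0.004 0 0 0'|grep ft; python3 d.py
python3 -m pendant '0 0 0.004 0 0 0;0 0 0.004 0 0 0'|grep ft; python3 d.py
```

```text
ft_force: [-5.5, 14.6, 8.2]
depth 0.0154 lat 0.0002 axial resist 15.6
ft_force: [-4.6, 15.4, 8.1]
depth 0.0165 lat 0.0002 axial resist 16.1
ft_force: [-5.7, 15.3, 8.3]
depth 0.0174 lat 0.0002 axial resist 16.3
ft_force: [-4.5, 14.3, 8.7]
depth 0.0184 lat 0.0002 axial resist 15.0
```

```bash
cat >> d.py <<'E'
import sys; sys.exit(int(-f[:2]@u>21))
E
python3 -m pendant '0 0 0.004 0 0 0;0 0 0.004 0 0 0' >/dev/null; python3 d.py &&
python3 -m pendant '0 0 0.004 0 0 0;0 0 0.004 0 0 0'>/dev/null; python3 d.py &&
python3 -m pendant '0 0 0.004 0 0 0;0 0 0.004 0 0 0'>/dev/null; python3 d.py &&
python3 -m pendant '0 0 0.004 0 0 0;0 0 0.004 0 0 0'>/dev/null; python3 d.py &&
python3 -m pendant '0 0 0.004 0 0 0;0 0 0.004 0 0 0'>/dev/null; python3 d.py &&
python3 -m pendant '0 0 0.004 0 0 0;0 0 0.004 0 0 0'>/dev/null; python3 d.py &&
python3 -m pendant '0 0 0.004 0 0 0;0 0 0.004 0 0 0'>/dev/null; python3 d.py &&
python3 -m pendant '0 0 0.004 0 0 0;0 0 0.004 0 0 0'>/dev/null; python3 d.py
```

```text
depth 0.0195 lat 0.0002 axial resist 15.5
depth 0.0205 lat 0.0002 axial resist 15.4
depth 0.0214 lat 0.0002 axial resist 15.5
depth 0.0224 lat 0.0002 axial resist 16.9
depth 0.0234 lat 0.0002 axial resist 15.4
depth 0.0244 lat 0.0002 axial resist 15.7
depth 0.0254 lat 0.0002 axial resist 16.4
depth 0.0264 lat 0.0002 axial resist 15.6
```

```bash
python3 -m pendant '0 0 0.004 0 0 0;0 0 0.004 0 0 0' >/dev/null; python3 d.py &&
python3 -m pendant '0 0 0.004 0 0 0;0 0 0.004 0 0 0'>/dev/null && python3 d.py &&
python3 -m pendant '0 0 0.004 0 0 0;0 0 0.004 0 0 0'>/dev/null && python3 d.py &&
python3 -m pendant '0 0 0.004 0 0 0;0 0 0.004 0 0 0'>/dev/null && python3 d.py &&
python3 -m pendant '0 0 0.004 0 0 0;0 0 0.004 0 0 0'>/dev/null && python3 d.py &&
python3 -m pendant '0 0 0.004 0 0 0;0 0 0.004 0 0 0'>/dev/null && python3 d.py &&
python3 -m pendant '0 0 0.004 0 0 0;0 0 0.004 0 0 0'>/dev/null && python3 d.py &&
python3 -m pendant '0 0 0.004 0 0 0;0 0 0.004 0 0 0'>/dev/null && python3 d.py; tail -1 d.py >/dev/null; python3 -c "
from h import *;s=r.read_state();print(s['time'],s['ft_force'],s['ee_pos'])"
```

```text
depth 0.0274 lat 0.0003 axial resist 15.1
depth 0.0284 lat 0.0002 axial resist 14.7
depth 0.0294 lat 0.0002 axial resist 15.4
depth 0.0304 lat 0.0003 axial resist 15.7
depth 0.0314 lat 0.0003 axial resist 15.5
depth 0.0324 lat 0.0003 axial resist 15.6
depth 0.0333 lat 0.0003 axial resist 16.9
depth 0.0336 lat 0.0003 axial resist 19.2
16.05 [-7.09283943 17.86303439  9.99234205] [0.52644203 0.0007609  0.03217851]
```

The pad seems to be met at about 33 mm, with force rising. I'll press on through the spring travel.

```bash
python3 -m pendant '0 0 0.004 0 0 0;0 0 0.004 0 0 0' >/dev/null; python3 d.py &&
python3 -m pendant '0 0 0.003 0 0 0;0 0 0.003 0 0 0'>/dev/null && python3 d.py &&
python3 -m pendant '0 0 0.003 0 0 0;0 0 0.003 0 0 0'>/dev/null && python3 d.py &&
python3 -m pendant '0 0 0.003 0 0 0;0 0 0.003 0 0 0'>/dev/null && python3 d.py &&
python3 -m pendant '0 0 0.003 0 0 0;0 0 0.003 0 0 0'>/dev/null && python3 d.py &&
python3 -m pendant '0 0 0.003 0 0 0;0 0 0.003 0 0 0'>/dev/null && python3 d.py
```

```text
depth 0.0344 lat 0.0003 axial resist 19.5
depth 0.0349 lat 0.0004 axial resist 20.7
depth 0.0355 lat 0.0003 axial resist 20.9
depth 0.0361 lat 0.0004 axial resist 20.8
depth 0.0367 lat 0.0004 axial resist 21.2
```

```bash
sed -i 's/>21/>25/' d.py
python3 -m pendant '0 0 0.003 0 0 0;0 0 0.003 0 0 0' >/dev/null; python3 d.py &&
python3 -m pendant '0 0 0.003 0 0 0;0 0 0.003 0 0 0'>/dev/null && python3 d.py &&
python3 -m pendant '0 0 0.003 0 0 0;0 0 0.003 0 0 0'>/dev/null && python3 d.py &&
python3 -m pendant '0 0 0.003 0 0 0;0 0 0.003 0 0 0'>/dev/null && python3 d.py &&
python3 -m pendant '0 0 0.003 0 0 0;0 0 0.003 0 0 0'>/dev/null && python3 d.py
```

```text
depth 0.0373 lat 0.0004 axial resist 22.4
depth 0.0379 lat 0.0004 axial resist 21.7
depth 0.0383 lat 0.0004 axial resist 23.7
depth 0.0383 lat 0.0004 axial resist 25.4
```

```bash
python3 -m pendant '0 0 0.003 0 0 0;0 0 0.003 0 0 0' >/dev/null; python3 d.py
python3 -m pendant '0 0 -0.006 0 0 0;0 0 -0.006 0 0 0;0 0 -0.006 0 0 0'; python3 d.py
python3 -m pendant '-0.002 0 -0.006 0 0 0;-0.002 0 -0.006 0 0 0;-0.002 0 -0.006 0 0 0'; python3 d.py
```

```text
depth 0.0384 lat 0.0004 axial resist 28.7
time: 18.35
ee_pos: [0.5282, -0.0037, 0.0322]
eef_rot: [0.407, 0.581, -0.405, 0.577]
ft_force: [-8.4, 22.5, 11.9]
width: 0.0135
depth 0.0383 lat 0.0004 axial resist 24.0
time: 18.65
ee_pos: [0.5279, -0.0037, 0.0322]
eef_rot: [0.407, 0.58, -0.405, 0.578]
ft_force: [-3.6, 16.9, 3.8]
width: 0.0133
depth 0.0383 lat 0.0002 axial resist 17.2
```

Solid at 38.3 mm, which is 5 mm past first contact, with no further movement at about 13 N over the drag. I'll ease off and release.

```bash
python3 -m pendant '0 0 -0.01 0 0 0;0 0 -0.01 0 0 0;0 0 -0.01 0 0 0' >/dev/null; python3 d.py
python3 -m pendant '0 0 0 0 0 0;0 0 0 0 0 0;0 0 0 0 0 0;0 0 0 0 0 0;0 0 0 0 0 0;0 0 0 0 0 0;0 0 0 0 0 0;0 0 0 0 0 0' 0.5; python3 d.py
```

```text
depth 0.0383 lat 0.0001 axial resist 9.3
time: 19.75
ee_pos: [0.5283, -0.0063, 0.0326]
eef_rot: [0.407, 0.578, -0.408, 0.578]
ft_force: [-0.4, -0.3, -0.0]
width: 0.0631
depth 0.0408 lat -0.0003 axial resist -0.1
```

```bash
python3 -m pendant '-0.1 0 0 0 0 0;-0.25 0 0 0 0 0;-0.4 0 0 0 0 0;-0.6 0 0 0 0 0;-0.64 0 0 0 0 0;-0.64 0 0 0 0 0;-0.64 0 0 0 0 0'
python3 - <<'E'
from bar import *
n="wrist"; c=cal(n); p,d=vision.camera(n); cv2.imwrite("pics/w6.png",p); P=cloud(n,d,c)
hsv=cv2.cvtColor(p,cv2.COLOR_BGR2HSV)
u=np.array([.334,-.9426]);nn=np.array([.9426,.334]); D=P[...,:2]-[.5486,-.0626]
m=(abs(P[...,2]-.06)<.004)&(d>0)&(abs(D@nn)<.012)&(D@u<-.003)&(hsv[...,1]>80)
A=(D@u)[m]; L=(D@nn)[m]; print("rear end depth -> front",A.min()+.170,"lat slope deg",np.degrees(np.polyfit(A,L,1)),"z",P[...,2][m].mean(), "ft",r.read_state()["ft_force"])
E
```

```text
time: 20.45
ee_pos: [0.5276, -0.0063, 0.1913]
eef_rot: [0.407, 0.578, -0.408, 0.578]
ft_force: [-0.8, -1.0, -1.2]
width: 0.0652
rear end depth -> front 0.03870593827890767 lat slope deg [0.3617 0.0516] z 0.05986145255732948 ft [-0.1133  0.8388 -1.0843]
```

View pics/w6.png

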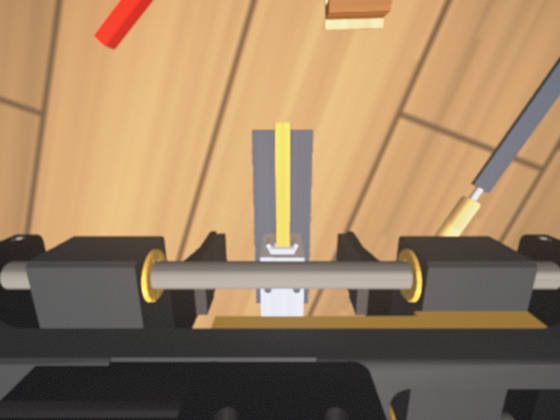

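The bar sits straight in the slot, from (283,124) to the mouth at (283,245). Its front is at 38.7 mm, matching the 38.3 mm at home, so it has not crept back. The file has not moved and the gripper is well clear.

```bash
python3 -c "
from bench import close_job
print(close_job())"
```

```text
the job is handed in; nothing more can be done
None
```

The brass bar is in the jig slot, home against the stop and released. I handed the job in at about 20.5 s of the 58 s allowed.

- **Insertion:** I gripped the bar on its rest and lowered it onto the rail until it touched. I then slid it in with small steps while watching the force. The drag was steady at about 15.5 N; that includes some rail friction, because I was pressing down lightly.
- **Stop:** The bar met the pad at about 33.3 mm and went solid at 38.3 mm, 5 mm further on, as described. The peak push was 28.7 N, about 13 N of it on the stop, under the 20 N limit.
- **Last checks:** After easing off and opening the gripper, the wrist camera put the bar's front at 38.7 mm, so it had not sprung back. The bar was level and straight to within about 0.4°, and the gripper was about 16 cm above it and touching nothing.
- **Disagreements and limits:** The mouth position was about 3 mm different when worked out from the block instead of the rail, so the absolute depth is only good to that. Home was judged by feel, so this doesn't affect it. I did not re-measure the bowl, casting and file at the end, but the arm never went near them.

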